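# Reset the rinse-water gate valve to one turn open

### The arm

A 6-joint arm with a two-finger parallel gripper is mounted at the origin on the work surface. World frame = base frame: x ahead of the robot, y to its left, z up, the work surface at z = 0. Lengths are in m, angles in rad, forces in N, time in s.
With the tool pointing down it reaches from about 0.325 to 0.85 m from the base axis. Payload 4.4 kg.
Tool frame: the origin (TCP) lies between the finger pads; the fingertips stand 25 mm ahead of it and the grasp point (between the pads) lies 6 mm ahead of it; z points along the fingers, y is the line along which they close (so a half turn about z gives the same grasp; the last joint's range is limited). The gripper opens to 94 mm and grips with 3 to 60 N. Pads are 16 mm wide; open, the fingers measure 119 mm over their backs; the gripper's body (75 mm by 177 mm) begins 78 mm behind the grasp point.
Start: joints at [-1.292, 0.207, 1.542, -0, 1.393, -0.15], TCP at [0.239, -0.523, 0.23] pointing down, gripper open.
Joint ranges: [-2.73, 2.73], [-0.86, 2.22], [0.23, 2.46], [-1.11, 4.25], [0.08, 2.63], [-2.82, 2.82]. Speed limits (rad/s): [2.79, 2.79, 3.14, 3.14, 3.14, 3.14].

### API

Orientations are given as a unit quaternion [w, x, y, z].
In Python, from plant import bot, command_gripper, imaging, order gives the robot as it stands. Calls block until the motion is done:
- bot.reach(position, orientation): joint-space move of the TCP to a pose.
- bot.move_l(position, ori=None, speed=0.15, force_limit=None): straight line of the TCP; ori=None keeps the orientation; speed is the mean speed in m/s. With force_limit (N) it stops when the force on the tool has changed by that much, and returns True; else False.
- bot.movej(angles): joint-space move.
- command_gripper(opening, newtons=None): opening from 0.0 (shut) to 1.0 (fully open); newtons is the grip in N (None keeps the last); returns when the fingers have stopped.
- bot.pause(seconds).
- bot.inverse_kinematics(position, orientation): joint angles nearest the present ones, or None.
- imaging.snapshot(name): name is "side" or "top"; returns the picture (400x640x3 uint8, blue, green, red); there is no depth.
- imaging.calibration(name): a dict with "fovy" (degrees; the focal length in pixels is half the picture's height over the tangent of half this angle, whatever the lens; pixels are square), "cx", "cy" (the principal point, pixels), "position" and "rotation" of the camera in the world. Camera axes: x right, y up, looking along -z (the intrinsics and any distortion apply to the point x, -y, -z); pixel columns grow to the right and rows downward; lengths in m; the calibration is good to about 2 mm. A picture is of the moment at which its call begins. calibration takes no time and is no camera call.
A pose or a line that the arm cannot do raises bot.MotionError and nothing moves.
- order.close_job(): hands the job in; it is judged then, once.
Readings, each from a call of its own:
- bot.current_time_s(): time.
- bot.current_joints(): joint angles.
- bot.current_dq(): joint speeds.
- bot.current_joint_efforts(): joint torques, N m.
- bot.current_position(): TCP position.
- bot.current_orientation(): TCP orientation.
- bot.current_wrist_force(): force on the tool from outside, world axes, zero at the start.
- bot.current_ft_torque(): the same for the moment, N m.
- bot.current_width(): opening from 0.0 (shut) to 1.0 (fully open).
- bot.current_grasp_force(): force on a finger pad.
Only numpy, scipy, OpenCV 4.12 (cv2) and the standard library are available. Lean on these libraries where they do the work, as an engineer would, in place of code of your own. Each camera call takes 0.05 s, during which the arm holds its last target. There are 200 camera calls.

### The job

The rinse-water gate valve on the lab bench has to be set to one turn open. With its crank handle, first shut it (clockwise from above) until you feel it seat firmly, without forcing it; then open it anticlockwise, taking up the slack in the wheel first and counting exactly one full turn from the point where the stem begins to be driven. Let go of the handle and leave the rack, the label roll and the mouse where they are.

Things in the scene. Friction and masses are not known exactly. Their poses are not given: they have to be found in the camera images.
- handle (a point): centre of the crank handle: an upright white round handle, 20 mm in diameter, 48 mm tall, on the rim of the grey valve wheel, 60 mm from the wheel's axis. It spins freely on its pin, so it can be held from above with a fixed wrist and led round in a circle. Point half-way up it: 24 mm below its top, 26 mm above the top of the rim, 0.180 m above the bench. Its rotation means nothing.
- hub (a point): point on the upright axis of the wheel, level with handle: centre of the 60 mm circle on which the handle goes round. Only the handle and, at the axis, the steel stem (12 mm in diameter, top 180 to 182 mm above the bench) stand above the wheel. At the start the valve is 30 to 130 degrees of wheel travel open, after up to 30 degrees of play to take up before shutting begins.
- stem (a joint): how far the stem has been screwed up from the seat (m): 0 shut, 1 mm for each full turn that drives it (fine thread); it never goes below 0. The readings are as coarse as half a turn: they cannot tell the seat or the end of the play.
- valve: the valve: brass body on a steel foot plate of 120 x 250 mm screwed to the bench, pipes to both sides along its y axis; origin on the bench under the wheel's axis, z up.
- rack: bystander: small white and clear rack of ten capped sample tubes, 70 x 160 mm, 96 mm tall, loose; origin at the centre of its underside
- roll: bystander: white label roll lying flat, 76 mm in diameter, 55 mm tall, loose; origin at the centre of its underside
- mouse: bystander: black computer mouse, 105 x 60 mm, 32 mm tall, loose; origin at the centre of its underside
- drive (a point): point on the axis in the valve's bonnet, 0.115 m above the bench, where the wheel drives the stem with much free play: from 34 to 127 degrees, different each time, not visible. In the play the handle moves with under 1 N; driving the stem takes 5 to 8 N along the circle at the handle, either way, building up over the first 4 degrees.
- seat (a point): point on the axis, 0.030 m above the bench, at the valve's rubber seat. Once the gate is down, the force along the circle at the handle rises above that by about 1.7 N for each further mm of the handle. Firmly seated is 12 to 18 N at the handle (10 to 11 N is the least); more than 24 N harms the rubber. The one turn is counted from where the play is used up on the way back from the seat.
- rubber (a joint): squeeze of the rubber under the gate (m), in proportion to the force along the circle at the handle: about -0.0032 mm for each N of shutting force, the other sign when opening. Far below what the noisy reading shows; it must be felt at the handle.

How it is judged:
By the outcome, as a careful person would: the job done as asked, in the order asked, and still so for the second after the job is handed in, with the robot touching nothing.
It also fails if it takes over 72 s, if anything falls off the work surface, if the arm or the gripper's body presses on something with over 40 N, if the wrist force passes 120 N, or if a joint passes its speed limit or range.

## Working session

There is one attempt and no reset: what is moved stays moved. The work goes in short steps, each a Python script; the robot and the scene stay as the last script left them, time stands still between calls to the robot, and variables do not carry over. Pictures are saved under pics/ and viewed, at most 10 in all, crops included, and the job is handed in when it is done.

```bash
ls; mkdir -p pics; python3 - <<'E'
from plant import bot, imaging
import cv2
for n in("side","top"):
    cv2.imwrite(f"pics/{n}0.png",imaging.snapshot(n)); print(n,imaging.calibration(n))
print(bot.current_time_s(),bot.current_position(),bot.current_orientation(),bot.current_wrist_force(),bot.current_width())
E
```

```text
pics
side {'fovy': 48.144019782745225, 'cx': 324.83745107057905, 'cy': 193.39293693299456, 'position': array([-0.01034719,  0.78373733,  0.76884173]), 'rotation': array([-0.25798117, -0.13666342,  0.45031078,  0.84379443])}
top {'fovy': 47.48994871268155, 'cx': 317.5473621884266, 'cy': 196.35676212287044, 'position': array([0.36360709, 0.00781216, 1.51177638]), 'rotation': array([ 0.71453674,  0.03841723, -0.05097466, -0.69667995])}
0.1 [ 0.23885754 -0.52229167  0.22938296] [-1.03962458e-03  9.77105019e-01  2.12755014e-01 -6.63431987e-05] [ 0.09195764 -0.79674658 -0.34307754] 1.0010894877083942
```

View pics/side0.png

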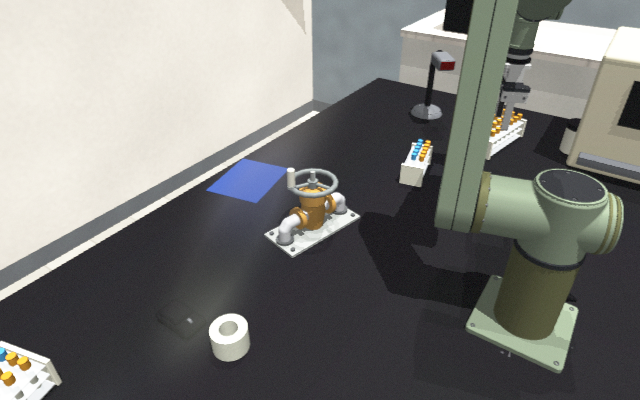

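View pics/top0.png

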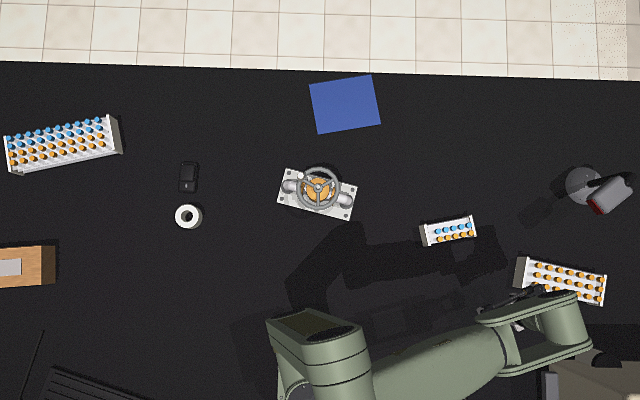

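The side view shows the valve with the wheel at about (313,183) and the white handle at (291,178). In the top view the wheel is at about (319,187). The rack, roll and mouse all stand well clear of it. I'll enlarge both views.

```bash
python3 - <<'E'
import cv2,numpy as np
a=cv2.imread("pics/side0.png")[150:260,255:375]; b=cv2.imread("pics/top0.png")[150:230,270:370]
a=cv2.resize(a[:100,:100],(400,400),interpolation=cv2.INTER_CUBIC); b=cv2.resize(b[:,:],(400,320),interpolation=cv2.INTER_CUBIC)
b=cv2.copyMakeBorder(b,0,80,0,0,cv2.BORDER_CONSTANT)
cv2.imwrite("pics/crop0.png",np.hstack([a,b]))
E
```

```text
(no output)
```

View pics/crop0.png

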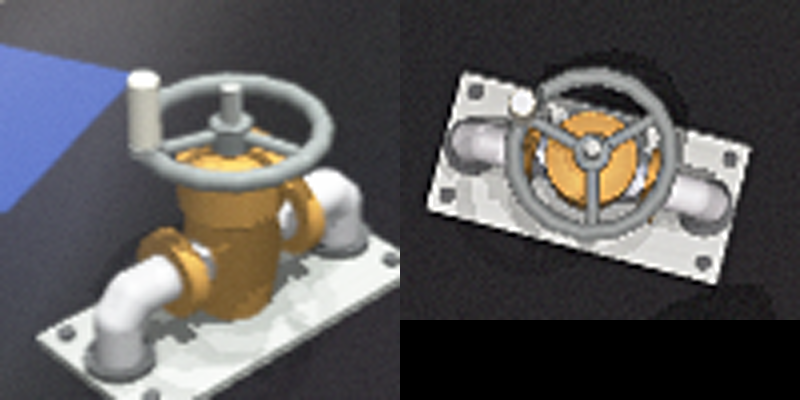

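The crop shows the handle's top at side (291,169) and top (300,175.2), and the stem's top at side (312.5,171.8) and top (317.9,187).

```bash
cat > h.py <<'E'
import numpy as np
from scipy.spatial.transform import Rotation as R
from plant import bot, command_gripper, imaging, order
def ray(n,u,v):
    c=imaging.calibration(n); f=200/np.tan(np.radians(c["fovy"])/2)
    d=R.from_quat(c["rotation"],scalar_first=True).apply([(u-c["cx"])/f,-(v-c["cy"])/f,-1]); return np.array(c["position"]),d
def at(n,u,v,z):
    p,d=ray(n,u,v); return p+d*(z-p[2])/d[2]
def tri(a,b):
    (p,d),(q,e)=ray("side",*a),ray("top",*b)
    s=np.linalg.lstsq(np.c_[d,-e],q-p,rcond=None)[0]
    x,y=p+s[0]*d,q+s[1]*e; return (x+y)/2,np.linalg.norm(x-y)
S=lambda x,y:(255+(x+.5)/4-.5,150+(y+.5)/4-.5)
T=lambda x,y:(270+(x+.5)/4-.5,150+(y+.5)/4-.5)
E
python3 - <<'E'
from h import *
np.set_printoptions(precision=4,suppress=True)
ht=(S(144,76),T(122,102)); st=(S(231,87),T(193,149))
for n,p,z in (("handle",ht,.204),("stem",st,.181)):
    print(n,at("side",*p[0],z),at("top",*p[1],z),tri(*p))
print(at("side",*S(144,112),.18),at("top",*T(192,152),.147))
print("roll",at("top",188,216,.055),"mouse",at("top",188,177,.03),"rack",at("top",450,229,.09))
E
```

```text
handle [0.5903 0.041  0.204 ] [0.5913 0.0388 0.204 ] (array([0.5917, 0.039 , 0.2025]), np.float64(0.0003715410184615702))
stem [ 0.5606 -0.0094  0.181 ] [ 0.5615 -0.0141  0.181 ] (array([ 0.5627, -0.0137,  0.178 ]), np.float64(0.0017164877170868713))
[0.589  0.0443 0.18  ] [ 0.5642 -0.014   0.147 ]
roll [0.475  0.3965 0.055 ] mouse [0.6052 0.4108 0.03  ] rack [ 0.4524 -0.4339  0.09  ]
```

Both views agree: handle ≈ (0.591, 0.040) and hub ≈ (0.562, −0.013), about 60 mm apart as they should be. I'll approach from above with the gripper half open so a finger can't reach the stem, then grip.

```bash
cat >> h.py <<'E'
np.set_printoptions(precision=4,suppress=True)
Q=[0,1,0,0]; Z=0.192
E
python3 - <<'E'
from h import *
hub=np.array([.562,-.0125]);
print([np.round(bot.inverse_kinematics([*(hub+.06*np.array([np.cos(a),np.sin(a)])),Z],Q),2) for a in (0,1.57,3.14,4.7)])
p=bot.current_position(); bot.move_l([p[0],p[1],.31],speed=.3)
command_gripper(.5,20)
bot.reach([.591,.040,.30],Q)
bot.pause(.3); print(bot.current_time_s(),bot.current_position(),bot.current_wrist_force())
hit=bot.move_l([.591,.040,Z],speed=.15,force_limit=8)
bot.pause(.2); F0=np.mean([(bot.pause(.02),bot.current_wrist_force())[1] for _ in range(10)],0)
print(hit,bot.current_position(),"F0",F0)
if not hit:
    command_gripper(0.0,40); bot.pause(.2)
    print(bot.current_width()*94,bot.current_grasp_force(),bot.current_position(),[bot.current_wrist_force() for _ in range(2)])
    np.save("F0.npy",F0)
print(bot.current_time_s())
E
```

```text
[array([-0.16,  0.34,  1.46, -0.  ,  1.35,  1.41]), array([-0.07,  0.22,  1.61, -0.  ,  1.31,  1.5 ]), array([-0.2 ,  0.09,  1.76, -0.  ,  1.29,  1.37]), array([-0.28,  0.22,  1.61, -0.  ,  1.31,  1.29])]
4.0417 [0.591  0.0395 0.3   ] [-0.7993 -0.1403  0.3328]
False [0.5913 0.04   0.1926] F0 [ 0.0525  0.125  -0.1862]
19.269915379264177 39.998746642959304 [0.5909 0.0397 0.1919] [array([-1.0343, -1.3557,  0.783 ]), array([-1.0343, -1.3557,  0.783 ])]
6.025
```

Gripped: the width reads 19.3 mm, right for the handle. Next I'll lead it clockwise in small steps, logging tangential and radial force.

```bash
cat >> h.py <<'E'
import json
HUB=np.array([.562,-.0125])
def force(n=5):
    return np.mean([(bot.pause(.01),bot.current_wrist_force())[1] for _ in range(n)],0)-np.load("F0.npy")
def step(a,r,speed=.06,n=5,hub=HUB):
    """lead handle to angle a (rad), radius r; return resist (+ = pushes the handle anticlockwise backwards), radial, TCP"""
    e=np.array([np.cos(a),np.sin(a)])
    bot.move_l([*(hub+r*e),Z],speed=speed)
    F=force(n); t=np.array([-e[1],e[0]])
    return F[:2]@t, F[:2]@e, F[2]
E
python3 - <<'E'
from h import *
d=np.array(bot.current_position()[:2])-HUB; a=np.arctan2(d[1],d[0]); r=np.hypot(*d); print(np.degrees(a),r)
for i in range(6):
    a-=np.radians(2.5); ft,fr,fz=step(a,r)
    print("%.2f a=%.1f Ft=%.2f Fr=%.2f Fz=%.2f"%(bot.current_time_s(),np.degrees(a),ft,fr,fz),bot.current_position())
    if ft>11 or abs(fr)>15: break
E
```

```text
61.063934549604596 0.05968318795765439
6.32 a=58.6 Ft=-0.17 Fr=-1.44 Fz=-0.21 [0.5932 0.0383 0.1919]
6.61 a=56.1 Ft=0.01 Fr=-1.65 Fz=-0.20 [0.5954 0.037  0.192 ]
6.90 a=53.6 Ft=-0.14 Fr=-0.87 Fz=-0.02 [0.5976 0.0354 0.192 ]
7.19 a=51.1 Ft=-0.17 Fr=-0.85 Fz=0.45 [0.5996 0.0339 0.192 ]
7.48 a=48.6 Ft=-0.25 Fr=-0.78 Fz=-0.19 [0.6016 0.0322 0.192 ]
7.78 a=46.1 Ft=-0.31 Fr=-0.11 Fz=-0.54 [0.6036 0.0304 0.192 ]
```

```bash
cat > close.py <<'E'
from h import *
d=np.array(bot.current_position()[:2])-HUB; a=np.radians(46.1); r=.0597; log=[]
for i in range(70):
    a-=np.radians(1 if log and log[-1][1]>8.3 else 3); ft,fr,fz=step(a,r,n=3)
    log.append([np.degrees(a),ft,fr,r*1e3,bot.current_time_s()]); r+=np.clip(5e-5*fr,-2e-4,2e-4)
    if ft>9.5: ft=step(a,r,n=8)[0]; log.append([np.degrees(a),ft,fr,r*1e3,bot.current_time_s()])
    if ft>13.3 or abs(fr)>15: break
np.save("close.npy",log); print(np.round(log,2)); print(bot.current_position(),bot.current_width()*94)
E
python3 close.py
```

```text
[[ 43.1    2.77  -0.19  59.7    8.05]
 [ 40.1    6.14  -0.43  59.69   8.32]
 [ 37.1    6.21  -0.5   59.67   8.6 ]
 [ 34.1    6.1   -0.18  59.64   8.88]
 [ 31.1    6.04  -0.52  59.63   9.15]
 [ 28.1    6.45  -0.39  59.61   9.43]
 [ 25.1    6.23   0.19  59.59   9.7 ]
 [ 22.1    6.06  -0.08  59.6    9.98]
 [ 19.1    5.55   0.02  59.6   10.25]
 [ 16.1    5.96  -0.4   59.6   10.52]
 [ 13.1    5.98   0.06  59.58  10.8 ]
 [ 10.1    5.9   -0.01  59.58  11.08]
 [  7.1    6.58   0.2   59.58  11.35]
 [  4.1    5.83  -0.23  59.59  11.62]
 [  1.1    6.05   0.18  59.58  11.9 ]
 [ -1.9    6.22   0.55  59.59  12.18]
 [ -4.9    6.31   0.65  59.61  12.45]
 [ -7.9    6.22   0.16  59.65  12.72]
 [-10.9    6.07   0.65  59.65  13.  ]
 [-13.9    6.51   0.09  59.69  13.28]
 [-16.9    6.03   0.87  59.69  13.55]
 [-19.9    6.38   0.16  59.73  13.82]
 [-22.9    8.68   0.76  59.74  14.1 ]
 [-23.9    9.98   0.05  59.78  14.38]
 [-23.9    9.7    0.05  59.78  14.69]
 [-24.9    9.95   0.38  59.78  14.97]
 [-24.9   10.02   0.38  59.8   15.28]
 [-25.9   11.5   -0.02  59.8   15.56]
 [-25.9   11.39  -0.02  59.8   15.88]
 [-26.9   12.08  -0.07  59.8   16.15]
 [-26.9   12.18  -0.07  59.8   16.47]
 [-27.9   12.87   0.07  59.8   16.74]
 [-27.9   12.99   0.07  59.8   17.06]
 [-28.9   13.73  -0.16  59.8   17.33]
 [-28.9   14.15  -0.16  59.79  17.65]]
[ 0.6175 -0.0365  0.1921] 19.150418026869485
```

The handle is seated at about 14 N, well within 12–18 N. The seat was met after about 65° of driven closing, which fits the 30–130° given. Now I'll open through the play in small steps to find where driving begins, saving pictures as I go for a later check.

```bash
cat > play.py <<'E'
from h import *
import cv2
a=np.radians(-28.9); a0=a; r=.0598; log=[]; k=0
for i in range(75):
    a+=np.radians(3 if np.degrees(a-a0)<28 else 2); ft,fr,fz=step(a,r,n=3)
    log.append([np.degrees(a),ft,fr,r*1e3,bot.current_time_s()]); r+=np.clip(5e-5*fr,-2e-4,2e-4)
    if np.degrees(a-a0)>28:
        if i%2==0: cv2.imwrite("pics/play_%.1f.png"%np.degrees(a),imaging.snapshot("side"))
        k=k+1 if ft<-4.5 else 0
    if k>=3 or abs(fr)>15 or ft<-12: break
np.save("play.npy",log); print(np.round(log,2)); print(bot.current_position(),bot.current_width()*94)
E
python3 play.py
```

```text
[[-25.9   11.34  -0.26  59.8   17.92]
 [-22.9    8.87  -0.2   59.79  18.2 ]
 [-19.9    5.44   0.59  59.78  18.48]
 [-16.9    3.98   1.41  59.81  18.75]
 [-13.9    0.64   2.01  59.88  19.02]
 [-10.9   -0.13   2.63  59.98  19.3 ]
 [ -7.9    0.21   3.2   60.11  19.58]
 [ -4.9    0.33   2.37  60.27  19.85]
 [ -1.9   -0.07   1.44  60.39  20.12]
 [  1.1   -0.09   1.71  60.46  20.4 ]
 [  3.1    0.4    0.67  60.55  20.68]
 [  5.1    0.61   0.55  60.58  21.  ]
 [  7.1   -0.23   0.4   60.61  21.28]
 [  9.1   -0.11  -0.53  60.63  21.6 ]
 [ 11.1   -0.27  -1.13  60.6   21.88]
 [ 13.1    0.23  -1.12  60.54  22.2 ]
 [ 15.1    0.23  -1.8   60.49  22.48]
 [ 17.1   -0.56  -0.45  60.4   22.8 ]
 [ 19.1    0.32  -0.95  60.38  23.08]
 [ 21.1    0.22  -1.26  60.33  23.4 ]
 [ 23.1    0.13  -1.2   60.26  23.68]
 [ 25.1    0.02  -0.76  60.21  24.  ]
 [ 27.1   -0.09  -1.27  60.17  24.28]
 [ 29.1    0.14  -0.53  60.1   24.6 ]
 [ 31.1   -0.33  -1.    60.08  24.88]
 [ 33.1   -0.19  -0.73  60.03  25.2 ]
 [ 35.1    0.11  -0.88  59.99  25.48]
 [ 37.1    0.25  -1.21  59.95  25.8 ]
 [ 39.1    0.14  -0.58  59.89  26.08
[... 332 characters left out ...]
.62  28.8 ]
 [ 59.1    0.11  -0.39  59.59  29.08]
 [ 61.1    0.32  -0.55  59.57  29.4 ]
 [ 63.1   -0.08  -0.6   59.54  29.68]
 [ 65.1    0.19  -0.73  59.51  30.  ]
 [ 67.1    0.08  -0.67  59.47  30.28]
 [ 69.1    0.38  -1.32  59.44  30.6 ]
 [ 71.1   -0.03  -1.01  59.37  30.88]
 [ 73.1    0.47  -0.66  59.32  31.2 ]
 [ 75.1    0.02  -0.79  59.29  31.48]
 [ 77.1   -0.39  -0.55  59.25  31.8 ]
 [ 79.1   -0.03   0.14  59.22  32.08]
 [ 81.1   -0.14  -0.15  59.23  32.4 ]
 [ 83.1   -1.94   0.09  59.22  32.67]
 [ 85.1   -3.55  -0.64  59.23  33.  ]
 [ 87.1   -4.98  -0.54  59.2   33.28]
 [ 89.1   -6.29  -1.11  59.17  33.6 ]
 [ 91.1   -6.2   -0.62  59.11  33.88]]
[0.5619 0.0466 0.1921] 19.290104989073907
```

Driving starts at about 80.7°, after roughly 95° of play, which is within the 34–127° given. Arm and grip lag under load is about 3–4°. I'll lead the handle to 436° commanded, short of the target at 441° plus lag, then compare with the picture taken at onset.

```bash
cat > opn.py <<'E'
from h import *
import cv2
a=91.1; r=.0591; log=[]
while a<436:
    a=min(a+7.5,436); ft,fr,fz=step(np.radians(a),r,speed=.08,n=3)
    log.append([a,ft,fr,r*1e3,bot.current_time_s()]); r+=np.clip(1e-4*fr,-3e-4,3e-4)
    if abs(fr)>15 or ft<-14: break
np.save("opn.npy",log); print(np.round(log[::3],2),log[-1])
for b in (438,440): print(step(np.radians(b),r,n=5))
p=bot.current_position(); print(p,np.degrees(np.arctan2(*(p[:2]-HUB)[::-1])),bot.current_width()*94,bot.current_time_s())
cv2.imwrite("pics/e440.png",imaging.snapshot("side"))
E
python3 opn.py; ls pics
python3 - <<'E'
import cv2,numpy as np,glob
c=lambda f:cv2.resize(cv2.imread(f)[140:240,240:380],(392,280),interpolation=cv2.INTER_CUBIC)
f=["pics/play_%.1f.png"%x for x in (77.1,81.1,85.1)]
f=[x for x in f if glob.glob(x)] or ["pics/play_79.1.png","pics/play_83.1.png","pics/play_87.1.png"]
print(f)
cv2.imwrite("pics/cmp.png",np.vstack([np.hstack([c(f[0]),c(f[1])]),np.hstack([c(f[-1]),c("pics/e440.png")])]))
E
```

```text
[[ 98.6   -5.96  -1.25  59.1   34.2 ]
 [121.1   -5.61  -1.13  58.69  35.02]
 [143.6   -5.55  -1.22  58.36  35.85]
 [166.1   -5.74  -0.46  58.14  36.67]
 [188.6   -6.19   1.15  58.25  37.5 ]
 [211.1   -6.04   1.24  58.6   38.33]
 [233.6   -6.37   1.8   59.    39.15]
 [256.1   -5.8    1.37  59.56  39.98]
 [278.6   -6.17   1.16  59.94  40.8 ]
 [301.1   -5.8    0.73  60.22  41.62]
 [323.6   -6.22  -0.09  60.26  42.45]
 [346.1   -6.04  -0.73  60.16  43.28]
 [368.6   -6.31  -0.9   59.93  44.1 ]
 [391.1   -5.91  -1.81  59.63  44.92]
 [413.6   -6.03  -1.31  59.11  45.75]
 [436.    -5.56  -1.57  58.65  46.58]] [436, np.float64(-5.555211993445045), np.float64(-1.5735471761816475), np.float64(58.653263865166736), 46.575]
(np.float64(-6.489196737377828), np.float64(-1.2751769283550054), np.float64(-5.425761163525694))
(np.float64(-6.191172166712245), np.float64(-1.4651336589176243), np.float64(-4.8166629244165735))
[0.574  0.0455 0.1921] 78.30837069697036 19.26438004961838 47.1583
crop0.png
e440.png
play_11.1.png
play_15.1.png
play_19.1.png
play_23.1.png
play_27.1.png
play_3.1.png
play_31.1.png
play_35.1.png
play_39.1.png
play_43.1.png
play_47.1.png
play_51.1.png
play_55.1.png
play_59.1.png
play_63.1.png
play_67.1.png
play_7.1.png
play_71.1.png
play_75.1.png
play_79.1.png
play_83.1.png
play_87.1.png
play_91.1.png
side0.png
top0.png
['pics/play_79.1.png', 'pics/play_83.1.png', 'pics/play_87.1.png']
```

View pics/cmp.png

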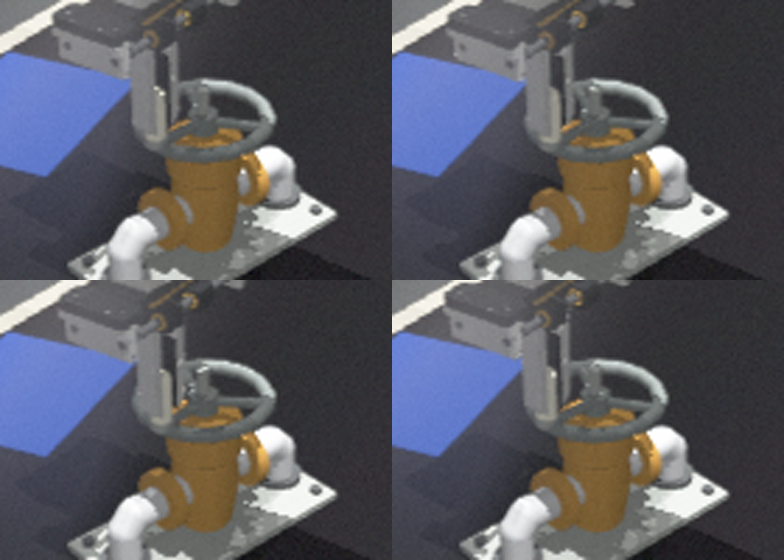

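The comparison shows the handle's foot at about the same place in all four crops (around (157,138) in the first), too close to judge by eye. I'll measure the offset numerically on the handle-foot and spoke pixels.

```bash
python3 - <<'E'
import cv2,numpy as np
g=lambda f:cv2.GaussianBlur(cv2.imread(f),(0,0),1).astype(np.float32)
e=g("pics/e440.png"); X=[55.1,59.1,63.1,67.1,71.1,75.1,79.1,83.1,87.1,91.1]
I=[g("pics/play_%.1f.png"%x) for x in X]
# regions: handle foot/finger; hub-spokes interior
for n,(y0,y1,x0,x1) in {"foot":(178,196,286,306),"inner":(168,196,302,338),"finger":(145,176,284,304)}.items():
    print(n,[round(float(((i-e)[y0:y1,x0:x1]**2).mean()),1) for i in I])
E
python3 - <<'E'
from h import *
p=bot.current_position();a=np.radians(440);print("cmd-TCP lag mm",(HUB+.0586*np.array([np.cos(a),np.sin(a)])-p[:2])@np.array([-np.sin(a),np.cos(a)])*1e3,force(8))
E
```

```text
foot [595.7, 524.3, 463.6, 330.9, 172.9, 45.0, 18.4, 141.3, 305.5, 372.7]
inner [173.9, 150.7, 130.0, 104.8, 60.1, 21.3, 5.8, 41.4, 124.8, 171.2]
finger [592.0, 587.2, 533.9, 430.6, 264.6, 72.8, 12.1, 114.1, 324.1, 529.9]
cmd-TCP lag mm 1.8142332784327746 [ 6.0338 -2.2966 -5.4357]
```

The wheel now matches the play picture at about 78.1° (plus 360°), while driving began at about 80.7°. It needs 2.6° more, then I release, lift and check.

```bash
python3 - <<'E'
from h import *
import cv2
r=.0584
for b in (441.3,442.6): print(step(np.radians(b),r,n=4))
cv2.imwrite("pics/e443.png",imaging.snapshot("side"))
command_gripper(.45,20); bot.pause(.2)
p=bot.current_position(); bot.move_l([p[0],p[1],.31],speed=.2)
bot.reach([.40,-.15,.36],Q); bot.pause(.2)
print(bot.current_position(),bot.current_wrist_force(),bot.current_time_s())
for n in("side","top"): cv2.imwrite(f"pics/{n}1.png",imaging.snapshot(n))
g=lambda f:cv2.GaussianBlur(cv2.imread(f),(0,0),1).astype(np.float32)
for nm in ("e443","side1"):
  e=g(f"pics/{nm}.png")
  print(nm,[round(float(((g("pics/play_%.1f.png"%x)-e)[168:196,302:338]**2).mean()),1) for x in (75.1,79.1,83.1,87.1)])
a=cv2.imread("pics/side1.png")[150:250,255:355]; b=cv2.imread("pics/top1.png")[150:230,270:370]
a=cv2.resize(a,(400,400),interpolation=cv2.INTER_CUBIC); b=cv2.resize(b,(400,320),interpolation=cv2.INTER_CUBIC)
cv2.imwrite("pics/crop1.png",np.hstack([a,cv2.copyMakeBorder(b,0,80,0,0,cv2.BORDER_CONSTANT)]))
E
```

```text
(np.float64(-6.25543961066604), np.float64(-1.368889476669601), np.float64(-6.011330580744807))
(np.float64(-6.5139950266210525), np.float64(-1.4978225973282029), np.float64(-5.192766502168482))
[ 0.4006 -0.1493  0.3595] [0.5663 0.035  0.1838] 50.625
e443 [53.9, 10.6, 14.7, 90.5]
side1 [2141.9, 2189.4, 2215.4, 2317.3]
```

View pics/crop1.png

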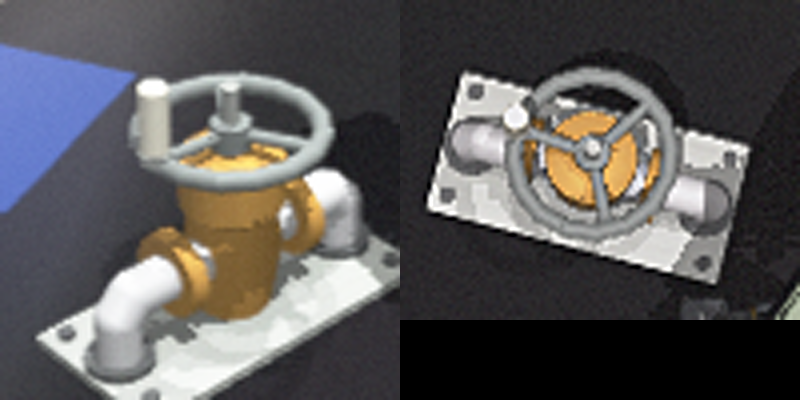

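View pics/top1.png

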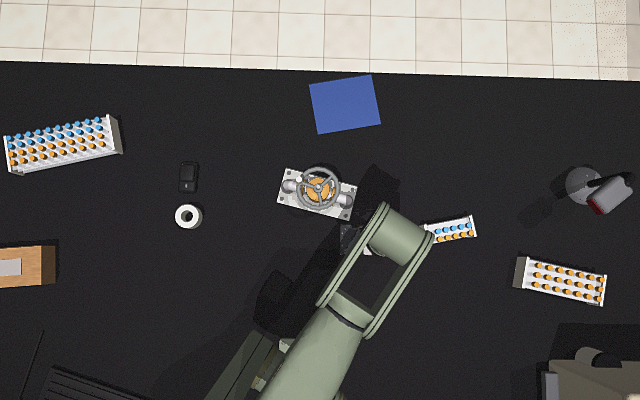

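The bystanders haven't moved, and the handle stands free at side (293,172), top (299,179). It looks a little short of the last commanded angle, so I'll measure its angle before and after release.

```bash
python3 - <<'E'
from h import *
import cv2
H=np.array([.5632,-.0133])
ang=lambda p:np.degrees(np.arctan2(p[1]-H[1],p[0]-H[0]))
for n,f,p in (("before",S(144,76),T(122,102)),("after",S(152,88),T(115,118))):
    A,B=at("side",*f,.204),at("top",*p,.204); print(n,A,ang(A),B,ang(B))
# automatic white-blob centroid of the handle top in the top views
for f in ("top0","top1"):
    im=cv2.imread(f"pics/{f}.png")[165:190,292:308].astype(int); m=(im.min(2)>205)
    y,x=np.nonzero(m); P=at("top",292+x.mean(),165+y.mean(),.204); print(f,m.sum(),292+x.mean(),165+y.mean(),P,ang(P))
c=lambda f,y=150,x=270:cv2.resize(cv2.imread(f)[y:y+60,x:x+80],(400,300),interpolation=cv2.INTER_CUBIC)
cv2.imwrite("pics/cmp2.png",np.vstack([np.hstack([c("pics/side0.png"),c("pics/play_79.1.png")]),np.hstack([c("pics/e443.png"),c("pics/side1.png")])]))
E
```

```text
before [0.5903 0.041  0.204 ] 63.52559534203071 [0.5913 0.0388 0.204 ] 61.70838897558934
after [0.5775 0.0497 0.204 ] 77.2379379397527 [0.5793 0.0436 0.204 ] 74.18126261421104
top0 71 297.2112676056338 178.09859154929578 [0.5823 0.0471 0.204 ] 72.4829672226046
top1 77 296.46753246753246 178.66233766233768 [0.5805 0.0492 0.204 ] 74.49661704640609
```

View pics/cmp2.png

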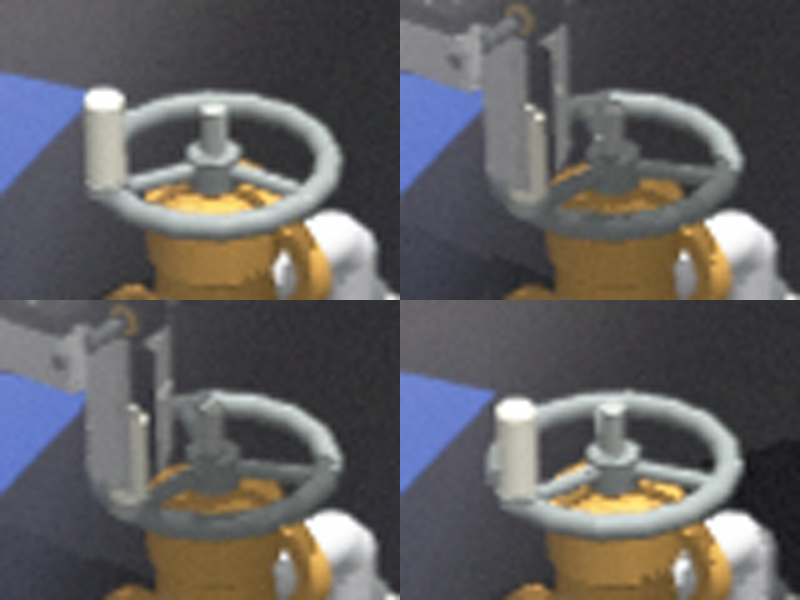

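After release the wheel relaxed by about 4–5°, which matches the 4° force build-up in the drive. The stem itself stays put under its own friction, so the setting stands. Handing in.

```bash
python3 -c "
from plant import order,bot
print(bot.current_time_s(),order.close_job())"
```

```text
the job is handed in; nothing more can be done
50.725 None
```

I seated the valve at about 14 N, took up about 95° of play, and opened it one full turn to within a few degrees (the wheel sprang back about 4–5° on release). The handle is released, the rack, roll and mouse look unmoved, and I handed the job in at 50.7 s; no verdict was returned.

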